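# Close the radio tray and sight its index mark in the swivel mirror

## Task

The radio has just been loaded on the pulled-out tray of its slide mount: push the tray fully home. Then turn the sprung inspection mirror by the grip on its top until the little camera on the mirror's stand sees the index mark on the side of the radio in the middle of the mirror, and finish while still holding the mirror at that angle (it springs back if let go). Leave the other things on the bench where they are.

Things in the scene. Friction and masses are not known exactly. Their poses are not given: they have to be found in the camera images.
- tray (a joint): slide of the radio tray, m: 0 = fully home (end stop), grows up to 0.075 as the tray is pulled out towards the robot. Stays where it is left; about 2 N moves it slowly.
- tray_handle (a point): centre of the steel bar handle on the front of the black radio (radio 166 mm wide, 76 mm tall), at a height of 65 mm. The bar is level, 110 mm long, about 10 mm thick, and stands 35 mm in front of the radio's front panel. Frame: x points the way the tray is pushed to go home, y along the bar, z up. The slide mount is an open steel frame 180 mm deep, 190 mm wide, 110 mm tall, fixed to the bench; when the tray is home the front panel is flush with the frame's front.
- mark (a point): the index mark: a white disc of 18 mm with a black dot, on the outer end of a small square aluminium tab (22 mm) that sticks out of the radio's right-hand side (the side towards the mirror) at a height of 65 mm. This point is the disc's centre. It travels with the tray; when the tray is home it is 125 mm behind the handle bar and 107 mm to its right.
- mirror (a joint): swivel of the mirror about the vertical axis through its grip, rad: 0 = it faces the camera's lens squarely; positive = anticlockwise seen from above, turning its face towards the radio; limits -0.05 and 1.25. A light spring (0.06 N m per rad) always pulls it back to 0, where it rests at the start.
- mirror_grip (a point): the black grip bar on top of the mirror; this point lies on the swivel axis, 17 mm below the bar's top. The bar is 14 mm thick, 40 mm long and spans heights of 100 to 145 mm; the mirror below it is 66 mm wide, 10 mm thick, between heights of 30 and 100 mm. Frame turns with the mirror: x points out of the mirror's face (across the 14 mm thickness), y along the bar, z up.
- lens (a point): centre of the lens of the black 40 mm camera cube on the stand, at a height of 65 mm, 135 mm from the swivel axis; it looks level and straight at the mirror's centre. Frame: x points from the mirror to the lens, z up.
- line_of_sight (a point): not a visible thing: the camera's line of sight after the mirror. Origin at the centre of the mirror's face, on the swivel axis, at a height of 65 mm; x points along the reflected line of sight (level), z up. It turns twice as far as the mirror: at mirror angle 0 it points back at the lens. The camera sees the mark in the middle of the mirror when this x axis points at the mark.
- stand: mirror stand, fixed to the bench: aluminium bar 230 x 50 x 10 mm carrying mirror and camera. Origin under the mirror's swivel axis, on the bench; x points to the camera.
- mic: bystander: black hand microphone, 90 x 55 x 26 mm, lying on top of the slide mount; origin at the centre of its underside
- handheld: bystander: handheld radio standing upright, 34 x 58 x 115 mm with an antenna up to 225 mm; origin under its centre
- tee: bystander: small steel coaxial tee, 50 x 37 x 18 mm, lying between radio and mirror; origin at its underside
- screwdriver: bystander: screwdriver lying on the bench; origin at the centre of its underside
- battery: bystander: flat battery pack, 90 x 55 x 22 mm, lying between the robot and the mount; origin at the centre of its underside
- mug: bystander: steel mug, 80 mm wide and 95 mm tall; origin under its centre
- collar: bystander: steel collar ring, 34 mm wide and 14 mm tall; origin under its centre
Not all that is in view belongs to the job. What is shaped like the stand but orange is not meant.

How it is judged (in metres and radians):
On the way, in this order (a step that is already met when the one before it is completed fails the run):
1. the tray is pushed fully home (value of joint tray below 0.004 m), for 0.2 s.
2. the mirror is held so that the camera sees the mark in the middle of it (y of mark in the frame of line_of_sight between -0.025 and 0.025 m and x of mark in the frame of line_of_sight above 0.05 m and contact force between the fingers and mirror above 0.5 N), for 0.4 s.
At the end, for the whole second after the job is handed in: The tray is within 4 mm of its home stop; the robot's fingers hold the mirror (over 0.5 N) and it is still (under 0.1 rad/s); the camera's line of sight, reflected at the mirror's centre, passes within 25 mm of the mark's centre (all of step 2 and value of joint tray below 0.004 m and velocity of joint mirror between -0.1 and 0.1 rad/s); the arm keeps its last pose, push and grip.
It fails at once if a bystander was knocked or moved by more than 30 mm (distance of any of mic, handheld, tee, screwdriver, battery, mug, collar from where it was at the start of the episode above 0.03 m).
It also fails if it takes over 42 s, if anything falls off the work surface, if the arm or the gripper's body presses on something with over 40 N, if the wrist force passes 120 N, or if a joint passes its speed limit or range.

## Robot

A 6-joint arm with a two-finger parallel gripper is mounted at the origin on the work surface. World frame = base frame: x ahead of the robot, y to its left, z up, the work surface at z = 0. Lengths are in mm, angles in degrees, forces in N, time in s.
With the tool pointing down it reaches from about 300 to 850 mm from the base axis. Payload 5.4 kg.
Tool frame: the origin (TCP) lies midway between the tips of the shut fingers; the grasp point (between the pads) lies 19 mm behind it; x points along the fingers, z is the direction in which the jaws open and shut, and the axes are right-handed (so a half turn about x gives the same grasp; the last joint's range is limited). The gripper opens to 85 mm and grips with 20 to 120 N. Pads are 22 mm wide; open, the fingers measure 114 mm over their backs; the gripper's body (76 mm by 85 mm) begins 54 mm behind the grasp point. The pads swing forward as they close: fully open they stand 13 mm farther back than shut.
Start: joints at [-88.184, 9.076, 91.501, -0, 79.423, -12.038], TCP at [137.661, -558.261, 231.299] pointing down, gripper open.
Joint ranges: [-166.64, 166.64], [-54.1, 131.32], [10.49, 154.53], [-73.88, 253.88], [9.74, 151.15], [-171.62, 171.62]. Speed limits (degrees/s): [147.25, 147.25, 180, 180, 180, 180].

## Interface

Orientations are given as [roll, pitch, yaw] about the fixed x, y, z axes, in that order (R = Rz(yaw) Ry(pitch) Rx(roll)).
In Python, from station import ctrl, cams gives the robot as it stands. The module is installed in compiled form; this text tells all that it offers.
- The arm moves only by the tool apply_moves, never from a script. Its argument "plan" is a list of rows, each an object of numbers: "rx", "ry", "rz": the turn, a rotation vector about the tool's x, y, z scaled (see below); "x", "y", "z": the shift along the tool's x, y, z scaled (see below); "fingers": the opening, from 0 (shut) to 1 (fully open). In form: [{"rx": .., "ry": .., "rz": .., "x": .., "y": .., "z": .., "fingers": ..}, ...]. A call has 1 to 8 rows; each row is the pose to reach, as a shift and turn from the pose measured when the call began, along the tool's axes at that moment; what a row does not reach only later rows make up. The controller multiplies each number of a shift by 0.25 m and each number of a turn by 0.5 rad. A row lasts 1/10 s, in which the tool goes at most 50 mm and 8.59 degrees, less where a joint would pass 70% of its speed; a pose out of reach is approached as far as the arm can. A call with a number of a shift or a turn outside -1 to 1 is refused whole. A call with a gripper value outside its range is refused whole. The fingers move at their own pace and stop on an object; "grip_force" is the grip in N (left out, the last holds). Time passes only in rows, so rows that repeat a pose let the fingers close. It gives the time, the measured TCP pose, the force and the opening at its end, in the units of the state.
- ctrl.state(): the state, without advancing time (a new reading comes with each control period).
- cams.camera(name): name is "scene" or "side" or "wrist"; returns a dict with "image" (480x640x3 uint8, red, green, blue), "z_map" (480x640 float32, mm along the optical axis (not along the pixel's ray), 0 where there is no reading), "fx", "fy", "cx", "cy" (pixels), "k1" (the pictures are not rectified: a ray, as slopes to the right and down, at radius r is drawn at 1 + k1 r^2 times it, then the intrinsics apply), "R" (3x3) and "t" (3): a world point X has camera coordinates R X + t. Camera axes: x right, y down, z forward; pixel columns grow to the right and rows downward; lengths in mm; the calibration is good to about 2 mm. A picture is of the moment at which its call begins.
- ctrl.sign_off(): hands the job in, once; it reports no verdict.
The state is a dict: "time": time; "joints": joint angles; "dq": joint speeds; "tau": joint torques, N m; "tool_pos": TCP position; "eef_rot": TCP orientation; "ft_force": force on the tool from outside, world axes, zero at the start; "torque": the same for the moment, N m; "opening": opening from 0.0 (shut) to 1.0 (fully open).
Only numpy, scipy, OpenCV 4.12 (cv2) and the standard library are available. Lean on these libraries where they do the work, as an engineer would, in place of code of your own. Each camera call takes 0.05 s, during which the arm holds its last target. There are 200 camera calls.

## Working session

There is one attempt and no reset: what is moved stays moved. The work goes in short steps, Python scripts to look and compute and a tool call to move; the robot and the scene stay as the last step left them, time stands still between calls to the robot, and variables do not carry over. Pictures are saved under pics/ and viewed, about 8 in all and at most 12, crops included, and the job is handed in when it is done.

Besides the shell and the picture viewer there is one more tool, called after "Request:" as name([rows], argument=value, ...), one row to a line, values as JSON. apply_moves: Moves the arm, as the interface text tells. Shifts and turns lie within -1 to 1; 1 stands for 0.25 m of shift or 0.5 rad of turn. Its arguments: {"type":"object","properties":{"plan":{"type":"array"},"grip_force":{"type":"number"}},"required":["plan"]}

```bash
mkdir -p pics; cat > h.py <<'E'
import numpy as np, cv2
from station import ctrl, cams
from scipy.spatial.transform import Rotation as Ro
def grab(n):
    c=cams.camera(n); np.savez(f'{n}.npz',**c); return c
def load(n): return dict(np.load(f'{n}.npz'))
def cloud(c):
    fx,fy,cx,cy,k1=[float(c[k]) for k in('fx','fy','cx','cy','k1')]
    v,u=np.mgrid[0:480,0:640]; xd=(u-cx)/fx; yd=(v-cy)/fy
    x,y=xd.copy(),yd.copy()
    for _ in range(10):
        s=1+k1*(x*x+y*y); x,y=xd/s,yd/s
    z=c['z_map']; P=np.stack([x*z,y*z,z],-1)
    W=(P-c['t'])@c['R']; W[z==0]=np.nan; return W
def save(im,name): cv2.imwrite('pics/'+name,cv2.cvtColor(im,cv2.COLOR_RGB2BGR))
def togo(pos,R=None):
    """shift (tool axes, /250mm) and turn (/0.5 rad) from the present pose"""
    s=ctrl.state(); R0=Ro.from_euler('xyz',s['eef_rot'],degrees=True)
    sh=R0.inv().apply(np.array(pos)-s['tool_pos'])/250
    tr=(R0.inv()*R).as_rotvec()/0.5 if R is not None else np.zeros(3)
    return sh.round(4),tr.round(4)
E
python3 - <<'E'
from h import *
print(ctrl.state())
for n in('scene','side'):
    c=grab(n); save(c['image'],n+'.png'); print(n,-c['R'].T@c['t'],c['R'][2])
E
```

```text
{'time': 0.0, 'joints': array([-8.81821788e+01,  9.11409744e+00,  9.15749766e+01, -1.87453208e-03,
        7.94231289e+01, -1.20359182e+01]), 'dq': array([-0.07204729,  0.01008763, -0.08713621,  0.00856076, -0.06437464,
       -0.05193451]), 'tau': array([ 8.56055885e-04, -3.96001375e+01, -3.31431162e+01, -9.82952224e-05,
        8.37004365e-03, -5.19858077e-06]), 'tool_pos': array([ 137.6486497 , -557.63816188,  230.27821664]), 'eef_rot': array([168.90460673,  89.88778186,  92.75869201]), 'ft_force': array([-0.57481217, -0.1705407 , -0.37980866]), 'torque': array([ 0.03697563, -0.02056155, -0.0339172 ]), 'opening': 1.0017356136521884}
scene [1589.73701267 -141.93180874 1312.1656858 ] [-0.68124591  0.11083749 -0.72361527]
side [ 366.25028677 -982.53999574 1317.79959653] [ 0.05383891  0.63627834 -0.76957862]
```

View pics/scene.png

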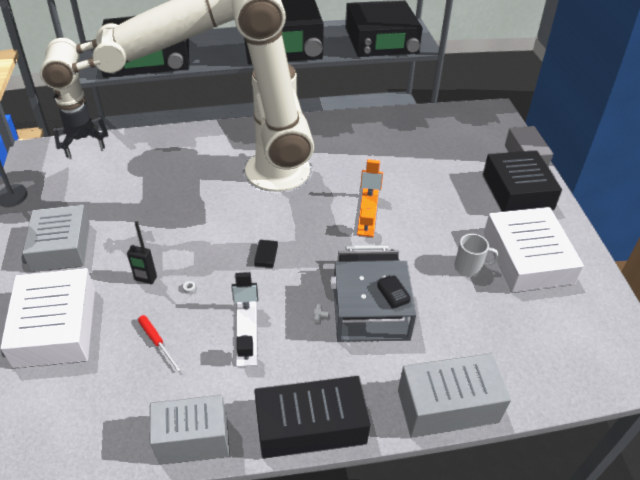

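View pics/side.png

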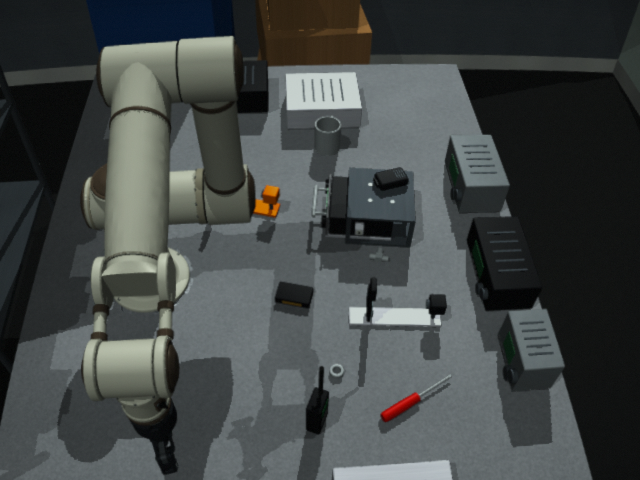

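The scene picture shows the slide mount at (375,300) with its bar handle at about (367,249). The white-bar stand has its mirror and grip at (243,283) and its camera cube at (245,345). The orange look-alike is at (370,195). The side picture has the mount at (375,205), handle (318,200), mirror (371,298), camera cube (437,304) and orange decoy (268,200). The candidates for the mirror are the orange one (370,195) and the white or aluminium one (243,283), and I choose the aluminium one. Next I measure and check it in a crop.

```bash
python3 - <<'E'
from h import *
c=load('scene');s=load('side')
W=cloud(c);V=cloud(s)
A=cv2.resize(c['image'][230:370,215:425],None,fx=3.8,fy=3.8,interpolation=cv2.INTER_CUBIC)[:,:800]
save(A,'crop1.png')
B=cv2.resize(s['image'][150:340,290:460],None,fx=3.1,fy=3.1,interpolation=cv2.INTER_CUBIC); save(B,'crop2.png')
P=np.concatenate([W.reshape(-1,3),V.reshape(-1,3)]);P=P[~np.isnan(P[:,0])]
# height map top view
m=(P[:,0]>300)&(P[:,0]<800)&(P[:,1]>-350)&(P[:,1]<250)&(P[:,2]>7)
Q=P[m]; H=np.zeros((250,300))
Q=Q[Q[:,2]<250]
np.maximum.at(H,(((Q[:,0]-300)/2).astype(int),((Q[:,1]+350)/2).astype(int)),Q[:,2])
im=cv2.applyColorMap(np.uint8(np.clip(H*1.7,0,255)),cv2.COLORMAP_JET); im[H==0]=0
im=cv2.resize(im,None,fx=2.4,fy=2.4,interpolation=0)
cv2.imwrite('pics/top.png',im)
E
```

```text
(no output)
```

View pics/crop1.png

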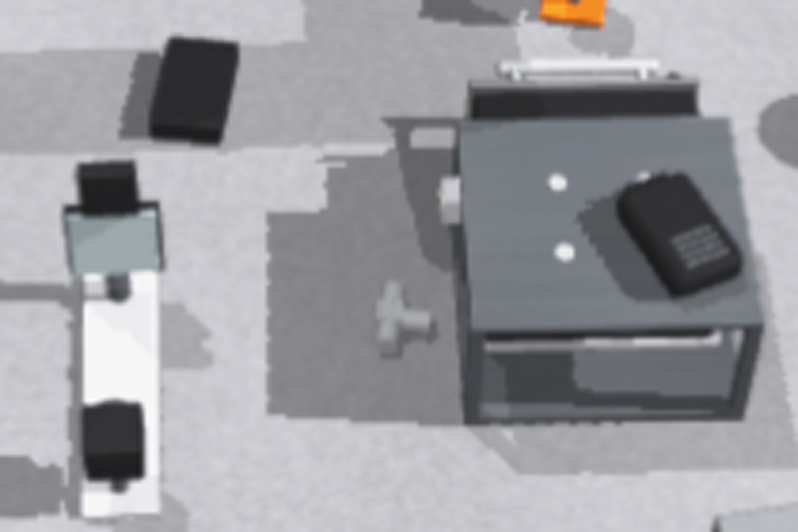

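View pics/top.png

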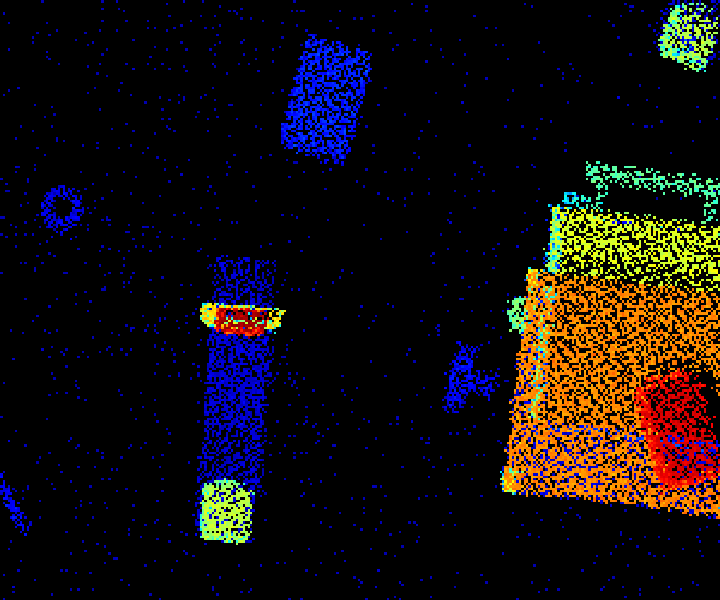

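The crop shows the aluminium stand with its mirror (grip at crop (108,185)), the camera cube (115,440), the tray handle (580,67) and the tab with the mark (450,200). The height map agrees. Now the numbers.

```bash
python3 - <<'E'
from h import *
for n in('scene','side'):
    P=cloud(load(n)).reshape(-1,3);P=P[~np.isnan(P[:,0])]
    def box(name,x0,x1,y0,y1,z0,z1):
        q=P[(P[:,0]>x0)&(P[:,0]<x1)&(P[:,1]>y0)&(P[:,1]<y1)&(P[:,2]>z0)&(P[:,2]<z1)]
        if len(q)<8: print(n,name,len(q));return
        r=cv2.minAreaRect(q[:,:2].astype(np.float32)); print(n,name,len(q),'c',np.round(r[0],1),'wh',np.round(r[1],1),'ang',round(r[2],2),'z',np.percentile(q[:,2],[5,50,95]).round(1))
    box('roof',500,740,50,300,105,114)
    box('handle',425,462,130,262,55,80)
    box('grip',530,600,-200,-110,122,160)
    box('mirror',530,600,-200,-110,60,98)
    box('stand',500,760,-210,-110,6,16)
    box('cube',690,770,-200,-130,78,95)
    box('tab',540,580,65,92,45,90)
    box('battery',320,440,-130,-30,15,40)
    box('radio top',470,535,100,270,68,90)
    box('tee',580,650,10,75,8,40)
    box('handheld',350,620,-480,-300,30,240)
    box('collar',430,500,-330,-270,5,30)
E
```

```text
scene roof 3039 c [629.5 175.6] wh [191.5 185.4] ang 83.04 z [106.4 110.2 113.4]
scene handle 166 c [451.9 197.8] wh [120.3  15.9] ang 84.97 z [62.2 68.5 73.7]
scene grip 159 c [ 570.6 -149.9] wh [19.5 39.9] ang 1.2 z [123.7 140.1 147.5]
scene mirror 236 c [ 567.7 -149.7] wh [66.6 18.9] ang 89.71 z [61.5 78.7 95.2]
scene stand 841 c [ 633.1 -159.8] wh [ 97.9 253.7] ang 89.62 z [ 6.5 10.8 15. ]
scene cube 231 c [ 727.2 -161.3] wh [36.2 48.6] ang 84.94 z [79.3 83.3 88.6]
scene tab 72 c [559.6  83.2] wh [16.1 38. ] ang 88.51 z [55.5 72.9 81.4]
scene battery 475 c [384.9 -78.7] wh [55.9 97.9] ang 74.11 z [17.  22.2 27.9]
scene radio top 424 c [493.3 190.8] wh [161.2  55.4] ang 84.37 z [81.9 87.1 89.6]
scene tee 160 c [615.5  40.6] wh [45.3 56.4] ang 26.85 z [ 9.  16.5 22.7]
scene handheld 781 c [ 504.5 -428. ] wh [ 64.5 205.3] ang 84.98 z [ 36.1  97.3 191.4]
scene collar 149 c [ 464.2 -300.5] wh [57.9 66.6] ang 85.55 z [ 5.2 11.4 18.7]
side roof 2494 c [626.1 175.6] wh [197.8 181.5] ang 82.88 z [106.2 110.  113.4]
side handle 147 c [452.9 198.1] wh [121.5  24.5] ang 83.96 z [62.7 69.  74.7]
side grip 126 c [ 564.1 -149. ] wh [42.3 13.9] ang 85.4 z [125.7 142.9 148.2]
side mirror 81 c [ 560.3 -147. ] wh [67.4 10.4] ang 85.82 z [61.3 80.1 97.6]
side stand 1384 c [ 628.9 -159.4] wh [ 98.8 253.6] ang 89.95 z [ 6.6 10.7 14.9]
side cube 235 c [ 724.  -162.3] wh [46.2 42. ] ang 2.17 z [78.9 83.7 88.2]
side tab 67 c [557.7  82. ] wh [17.8 20.7] ang 88.82 z [56.6 71.6 78.3]
side battery 666 c [379.2 -77.6] wh [61.1 90.6] ang 74.91 z [17.1 21.8 26.6]
side radio top 668 c [502.6 186.3] wh [167.4  63.7] ang 89.45 z [72.  86.3 89.7]
side tee 149 c [610.9  43.6] wh [43.8 48.9] ang 82.05 z [ 9.  15.6 21. ]
side handheld 840 c [ 498.1 -426.6] wh [ 65.4 206.7] ang 84.94 z [ 40.7 113.6 204.4]
side collar 152 c [ 469.  -300.2] wh [67.2 57.6] ang 6.34 z [ 5.5 11.6 18.9]
```

```bash
cat >> h.py <<'E'
def down(yaw): # tool x down, tool z (jaw axis) at world yaw deg
    a=np.radians(yaw); z=np.array([np.cos(a),np.sin(a),0]); x=np.array([0,0,-1.]); return Ro.from_matrix(np.stack([x,np.cross(z,x),z],1))
def jaw():
    s=ctrl.state(); z=Ro.from_euler('xyz',s['eef_rot'],degrees=True).as_matrix()[:,2]; return np.degrees(np.arctan2(z[1],z[0]))
E
python3 - <<'E'
from h import *
print(jaw(), Ro.from_euler('xyz',ctrl.state()['eef_rot'],degrees=True).as_matrix().round(3))
for y in(-7,173): print(y,togo([425,201,230],down(y)))
E
```

```text
-76.1460057893725 [[-0.     0.971  0.239]
 [ 0.002  0.239 -0.971]
 [-1.     0.    -0.002]]
-7 (array([ 0.0066,  1.8427, -2.6715]), array([-2.4137e+00, -2.4000e-03, -2.5000e-03]))
173 (array([ 0.0066,  1.8427, -2.6715]), array([ 3.8695e+00, -2.8000e-03,  2.6000e-03]))
```

Request:
apply_moves([
  {"y": 0.614, "z": -0.89, "fingers": 0},
  {"y": 0.614, "z": -0.89, "fingers": 0},
  {"y": 0.614, "z": -0.89, "fingers": 0},
  {"y": 0.614, "z": -0.89, "fingers": 0},
  {"y": 0.614, "z": -0.89, "fingers": 0},
  {"y": 0.614, "z": -0.89, "fingers": 0},
], grip_force=40)

```text
schema error: expected keys rx, ry, rz, x, y, z, fingers
```

Request:
apply_moves([
  {"y": 0.614, "z": -0.89, "fingers": 0},
  {"y": 0.614, "z": -0.89, "fingers": 0},
  {"y": 0.614, "z": -0.89, "fingers": 0},
  {"y": 0.614, "z": -0.89, "fingers": 0},
  {"y": 0.614, "z": -0.89, "fingers": 0},
  {"y": 0.614, "z": -0.89, "fingers": 0},
])

```text
schema error: expected keys rx, ry, rz, x, y, z, fingers
```

Request:
apply_moves([
  {"y": 0.614, "z": -0.89, "rx": -0.9, "fingers": 0},
  {"y": 0.614, "z": -0.89, "rx": -0.9, "fingers": 0},
  {"y": 0.614, "z": -0.89, "rx": -0.9, "fingers": 0},
  {"y": 0.614, "z": -0.89, "rx": -0.9, "fingers": 0},
  {"y": 0.614, "z": -0.89, "rx": -0.9, "fingers": 0},
  {"y": 0.614, "z": -0.89, "rx": -0.9, "fingers": 0},
])

```text
schema error: expected keys rx, ry, rz, x, y, z, fingers
```

```bash
python3 - <<'E'
from h import *
s=ctrl.state();print(s['tool_pos'],s['time'],s['ft_force'],jaw())
print(togo([425,201,150],down(-7)))
E
```

```text
[ 137.65453553 -557.74761316  230.43060239] 0.1 [-0.30113426  0.16071305  1.06294093] -76.1460057893725
(array([ 0.3266,  1.8426, -2.671 ]), array([-2.4137e+00, -2.4000e-03, -2.5000e-03]))
```

All keys are required in every row.

Request:
apply_moves([
  {"rx": 0, "ry": 0, "rz": 0, "x": 0, "y": 0.614, "z": -0.89, "fingers": 0},
  {"rx": 0, "ry": 0, "rz": 0, "x": 0, "y": 0.614, "z": -0.89, "fingers": 0},
  {"rx": 0, "ry": 0, "rz": 0, "x": 0, "y": 0.614, "z": -0.89, "fingers": 0},
  {"rx": 0, "ry": 0, "rz": 0, "x": 0, "y": 0.614, "z": -0.89, "fingers": 0},
  {"rx": 0, "ry": 0, "rz": 0, "x": 0, "y": 0.614, "z": -0.89, "fingers": 0},
  {"rx": 0, "ry": 0, "rz": 0, "x": 0, "y": 0.614, "z": -0.89, "fingers": 0},
], grip_force=40)

```text
time: 0.7
tool_pos: [234.2, -301.4, 230.0]
eef_rot: [163.4, 89.8, 87.4]
ft_force: [0.6, -0.8, 0.6]
opening: 0.005
```

Request:
apply_moves([
  {"rx": 0, "ry": 0, "rz": 0, "x": 0, "y": 0.614, "z": -0.89, "fingers": 0},
  {"rx": 0, "ry": 0, "rz": 0, "x": 0, "y": 0.614, "z": -0.89, "fingers": 0},
  {"rx": 0, "ry": 0, "rz": 0, "x": 0, "y": 0.614, "z": -0.89, "fingers": 0},
  {"rx": 0, "ry": 0, "rz": 0, "x": 0, "y": 0.614, "z": -0.89, "fingers": 0},
  {"rx": 0, "ry": 0, "rz": 0, "x": 0, "y": 0.614, "z": -0.89, "fingers": 0},
  {"rx": 0, "ry": 0, "rz": 0, "x": 0, "y": 0.614, "z": -0.89, "fingers": 0},
])

```text
time: 1.3
tool_pos: [329.6, -45.1, 230.7]
eef_rot: [158.0, 89.8, 82.2]
ft_force: [0.6, -0.1, -0.9]
opening: -0.001
```

Request:
apply_moves([
  {"rx": -0.9, "ry": 0, "rz": 0, "x": 0, "y": 0.6, "z": -0.89, "fingers": 0},
  {"rx": -0.9, "ry": 0, "rz": 0, "x": 0, "y": 0.6, "z": -0.89, "fingers": 0},
  {"rx": -0.9, "ry": 0, "rz": 0, "x": 0, "y": 0.6, "z": -0.89, "fingers": 0},
  {"rx": -0.9, "ry": 0, "rz": 0, "x": 0, "y": 0.6, "z": -0.89, "fingers": 0},
  {"rx": -0.9, "ry": 0, "rz": 0, "x": 0, "y": 0.6, "z": -0.89, "fingers": 0},
  {"rx": -0.9, "ry": 0, "rz": 0, "x": 0, "y": 0.6, "z": -0.89, "fingers": 0},
])

```text
time: 1.9
tool_pos: [420.4, 210.9, 231.3]
eef_rot: [142.5, 89.7, 92.7]
ft_force: [0.6, -1.3, 0.2]
opening: -0.002
```

```bash
python3 - <<'E'
from h import *
s=ctrl.state();print(s['tool_pos'],s['time'],s['ft_force'],jaw(),s['opening'])
print(togo([425,201,150],down(-7)))
E
```

```text
[420.41991572 210.93934149 231.25989919] 1.9 [ 0.58381589 -1.29341321  0.24215974] -49.81202283817572 -0.002119972507718154
(array([ 0.3248, -0.0127,  0.0435]), array([-1.4944, -0.0054, -0.0089]))
```

Request:
apply_moves([
  {"rx": -0.9, "ry": 0, "rz": 0, "x": 0.1, "y": 0, "z": 0, "fingers": 0},
  {"rx": -0.9, "ry": 0, "rz": 0, "x": 0.1, "y": 0, "z": 0, "fingers": 0},
  {"rx": -0.9, "ry": 0, "rz": 0, "x": 0.1, "y": 0, "z": 0, "fingers": 0},
  {"rx": -0.9, "ry": 0, "rz": 0, "x": 0.1, "y": 0, "z": 0, "fingers": 0},
])

```text
time: 2.3
tool_pos: [420.0, 211.1, 205.6]
eef_rot: [131.6, 89.7, 107.6]
ft_force: [0.9, -0.1, 0.0]
opening: -0.002
```

```bash
python3 - <<'E'
from h import *
s=ctrl.state();print(s['tool_pos'],jaw())
print(togo([412,202.5,130],down(-7)))
E
```

```text
[419.96192768 211.09924776 205.63554861] -23.9789585605122
(array([ 0.3024, -0.0455, -0.0141]), array([-0.5927, -0.0055, -0.0084]))
```

Request:
apply_moves([
  {"rx": -0.593, "ry": -0.006, "rz": -0.008, "x": 0.1, "y": -0.046, "z": -0.014, "fingers": 0},
  {"rx": -0.593, "ry": -0.006, "rz": -0.008, "x": 0.3, "y": -0.046, "z": -0.014, "fingers": 0},
  {"rx": -0.593, "ry": -0.006, "rz": -0.008, "x": 0.3, "y": -0.046, "z": -0.014, "fingers": 0},
  {"rx": -0.593, "ry": -0.006, "rz": -0.008, "x": 0.3, "y": -0.046, "z": -0.014, "fingers": 0},
])

```text
time: 2.7
tool_pos: [411.5, 202.3, 130.7]
eef_rot: [-168.0, 89.9, -175.3]
ft_force: [0.1, -0.2, -0.3]
opening: 0.002
```

```bash
python3 - <<'E'
from h import *
s=ctrl.state();print(s['tool_pos'],jaw())
print(togo([412,202.5,52],down(-7)))
c=grab('scene'); save(cv2.resize(c['image'][200:350,300:450],None,fx=4,fy=4,interpolation=2),'pre.png')
E
```

```text
[411.53741851 202.25256105 130.69266189] -7.295688795820987
(array([0.3148, 0.0013, 0.0022]), array([-0.0103, -0.0029,  0.0006]))
```

View pics/pre.png

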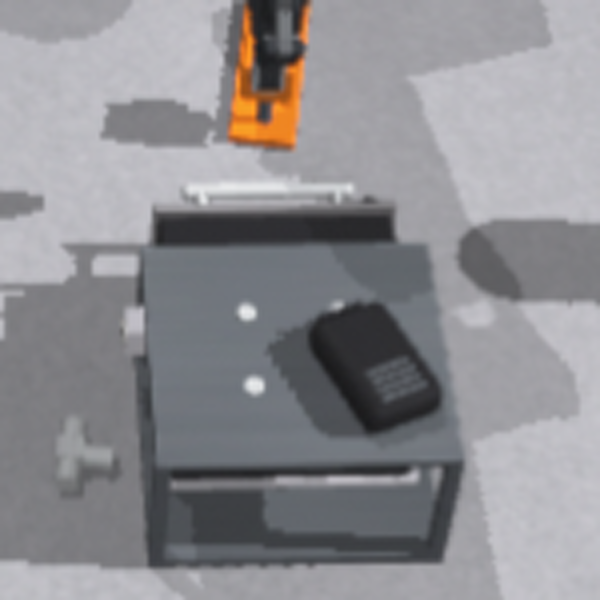

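The picture shows the handle at (268,190), with the gripper above and behind it. The orange decoy's end is close below the gripper at (265,140), so I check clearance before descending.

```bash
python3 - <<'E'
import numpy as np, cv2
from h import *
import subprocess
im=cv2.imread('pics/scene.png')[:,:,::-1]; si=cv2.imread('pics/side.png')[:,:,::-1]
c=load('side');V=cloud(c)
for i,(a,Wc) in enumerate([(si,V),(im,cloud(load('scene')))]):
    o=(a[...,0]>150)&(a[...,2]<80)&(a[...,1]<170)&(a[...,1]>60); q=Wc[o]; q=q[~np.isnan(q[:,0])]
    q=q[(q[:,0]>200)&(q[:,0]<480)&(q[:,1]>80)&(q[:,1]<350)]
    for z0,z1 in((-5,20),(20,60),(60,100),(100,160)):
        m=q[(q[:,2]>z0)&(q[:,2]<z1)]
        if len(m): print(i,z0,len(m),m.min(0).round(),m.max(0).round())
E
```

```text
0 -5 213 [280. 200.  -2.] [349. 334.  19.]
0 20 1 [313. 209.  52.] [313. 209.  52.]
0 60 127 [306. 206.  75.] [348. 254.  91.]
1 -5 191 [209. 197.  -2.] [359. 283.  19.]
1 20 31 [327. 201.  23.] [355. 242.  60.]
1 60 57 [307. 201.  61.] [361. 239.  88.]
1 100 48 [408. 188. 129.] [431. 210. 158.]
```

Decoy ends at x≈352, with at least 40 mm clearance. Descend, then push.

Request:
apply_moves([
  {"rx": -0.01, "ry": 0, "rz": 0, "x": 0.16, "y": 0, "z": 0.002, "fingers": 0},
  {"rx": -0.01, "ry": 0, "rz": 0, "x": 0.315, "y": 0, "z": 0.002, "fingers": 0},
  {"rx": -0.01, "ry": 0, "rz": 0, "x": 0.315, "y": 0, "z": 0.002, "fingers": 0},
])

```text
time: 3.05
tool_pos: [411.5, 202.1, 51.5]
eef_rot: [-164.4, 89.8, -171.5]
ft_force: [-1.6, -0.4, -0.6]
opening: 0.001
```

Request:
apply_moves([
  {"rx": 0, "ry": 0, "rz": 0, "x": 0, "y": 0, "z": 0.02, "fingers": 0},
  {"rx": 0, "ry": 0, "rz": 0, "x": 0, "y": 0, "z": 0.04, "fingers": 0},
  {"rx": 0, "ry": 0, "rz": 0, "x": 0, "y": 0, "z": 0.06, "fingers": 0},
  {"rx": 0, "ry": 0, "rz": 0, "x": 0, "y": 0, "z": 0.08, "fingers": 0},
  {"rx": 0, "ry": 0, "rz": 0, "x": 0, "y": 0, "z": 0.1, "fingers": 0},
  {"rx": 0, "ry": 0, "rz": 0, "x": 0, "y": 0, "z": 0.12, "fingers": 0},
  {"rx": 0, "ry": 0, "rz": 0, "x": 0, "y": 0, "z": 0.14, "fingers": 0},
  {"rx": 0, "ry": 0, "rz": 0, "x": 0, "y": 0, "z": 0.16, "fingers": 0},
])

```text
time: 3.85
tool_pos: [451.5, 197.1, 51.3]
eef_rot: [-164.9, 89.8, -172.0]
ft_force: [-2.3, 0.1, 1.7]
opening: -0.002
```

Request:
apply_moves([
  {"rx": 0, "ry": 0, "rz": 0, "x": 0, "y": 0, "z": 0.016, "fingers": 0},
  {"rx": 0, "ry": 0, "rz": 0, "x": 0, "y": 0, "z": 0.032, "fingers": 0},
  {"rx": 0, "ry": 0, "rz": 0, "x": 0, "y": 0, "z": 0.048, "fingers": 0},
  {"rx": 0, "ry": 0, "rz": 0, "x": 0, "y": 0, "z": 0.064, "fingers": 0},
  {"rx": 0, "ry": 0, "rz": 0, "x": 0, "y": 0, "z": 0.08, "fingers": 0},
  {"rx": 0, "ry": 0, "rz": 0, "x": 0, "y": 0, "z": 0.09, "fingers": 0},
])

```text
time: 4.45
tool_pos: [474.2, 194.2, 51.2]
eef_rot: [-164.1, 89.8, -171.2]
ft_force: [-2.0, 0.9, 1.7]
opening: 0.001
```

Request:
apply_moves([
  {"rx": 0, "ry": 0, "rz": 0, "x": 0, "y": 0, "z": 0.008, "fingers": 0},
  {"rx": 0, "ry": 0, "rz": 0, "x": 0, "y": 0, "z": 0.016, "fingers": 0},
  {"rx": 0, "ry": 0, "rz": 0, "x": 0, "y": 0, "z": 0.024, "fingers": 0},
])

```text
time: 4.75
tool_pos: [480.2, 193.5, 51.2]
eef_rot: [-163.7, 89.8, -170.8]
ft_force: [-1.5, 0.6, 0.8]
opening: -0.002
```

Request:
apply_moves([
  {"rx": 0, "ry": 0, "rz": 0, "x": 0, "y": 0, "z": 0.008, "fingers": 0},
  {"rx": 0, "ry": 0, "rz": 0, "x": 0, "y": 0, "z": 0.012, "fingers": 0},
])

```text
time: 4.95
tool_pos: [483.4, 193.0, 51.1]
eef_rot: [-163.7, 89.8, -170.8]
ft_force: [-1.7, 0.3, 1.5]
opening: 0.003
```

Request:
apply_moves([
  {"rx": 0, "ry": 0, "rz": 0, "x": 0, "y": 0, "z": 0.008, "fingers": 0},
  {"rx": 0, "ry": 0, "rz": 0, "x": 0, "y": 0, "z": 0.014, "fingers": 0},
])

```text
time: 5.15
tool_pos: [483.8, 193.0, 50.8]
eef_rot: [-170.3, 89.3, -177.4]
ft_force: [-16.4, 1.5, 13.8]
opening: -0.005
```

Request:
apply_moves([
  {"rx": 0, "ry": 0, "rz": 0, "x": 0, "y": 0, "z": 0.006, "fingers": 0},
  {"rx": 0, "ry": 0, "rz": 0, "x": 0, "y": 0, "z": 0.01, "fingers": 0},
])

```text
time: 5.35
tool_pos: [483.6, 193.1, 50.4]
eef_rot: [-171.5, 88.9, -178.6]
ft_force: [-13.4, 1.9, 11.3]
opening: 0.004
```

Request:
apply_moves([
  {"rx": 0, "ry": 0, "rz": 0, "x": 0, "y": 0, "z": 0.006, "fingers": 0},
  {"rx": 0, "ry": 0, "rz": 0, "x": 0, "y": 0, "z": 0.01, "fingers": 0},
])

```text
time: 5.55
tool_pos: [483.4, 193.1, 50.0]
eef_rot: [-172.1, 88.6, -179.1]
ft_force: [-13.0, 1.4, 11.5]
opening: -0.002
```

The tray stopped at the predicted home pose (TCP x≈483.5) with 13–16 N. Back off, rise and check.

Request:
apply_moves([
  {"rx": 0, "ry": 0, "rz": 0, "x": 0, "y": 0, "z": -0.1, "fingers": 0},
  {"rx": 0, "ry": 0, "rz": 0, "x": 0, "y": 0, "z": -0.16, "fingers": 0},
  {"rx": 0, "ry": 0, "rz": 0, "x": -0.2, "y": 0, "z": -0.16, "fingers": 0},
  {"rx": 0, "ry": 0, "rz": 0, "x": -0.4, "y": 0, "z": -0.16, "fingers": 0},
  {"rx": 0, "ry": 0, "rz": 0, "x": -0.6, "y": 0, "z": -0.16, "fingers": 1},
  {"rx": 0, "ry": 0, "rz": 0, "x": -0.74, "y": 0, "z": -0.16, "fingers": 1},
  {"rx": 0, "ry": 0, "rz": 0, "x": -0.74, "y": 0, "z": -0.16, "fingers": 1},
])

```text
time: 6.25
tool_pos: [452.5, 198.6, 242.6]
eef_rot: [178.9, 89.3, 171.9]
ft_force: [0.0, -0.1, 0.7]
opening: 0.506
```

```bash
python3 - <<'E'
from h import *
s=ctrl.state();print(s['tool_pos'],jaw(),s['opening'])
for n in('scene','side'):
    c=grab(n);P=cloud(c).reshape(-1,3);P=P[~np.isnan(P[:,0])]
    for nm,(x0,x1,y0,y1,z0,z1) in dict(handle=(488,516,120,262,55,80),tab=(590,645,58,84,45,90),roof=(500,740,50,300,105,114),grip=(530,600,-200,-110,122,160)).items():
        q=P[(P[:,0]>x0)&(P[:,0]<x1)&(P[:,1]>y0)&(P[:,1]<y1)&(P[:,2]>z0)&(P[:,2]<z1)]
        if len(q)>8:
            r=cv2.minAreaRect(q[:,:2].astype(np.float32)); print(n,nm,len(q),np.round(r,1) if 0 else r,np.median(q,0).round(1))
    if n=='scene': save(cv2.resize(c['image'][200:350,280:430],None,fx=4,fy=4,interpolation=2),'home.png')
print(togo([566.5,-149.5,230],down(-4.5)))
E
```

```text
[452.45399784 198.63874264 242.57142457] -7.085800238022877 0.5055123452326041
scene handle 30 ((501.78228759765625, 190.87429809570312), (116.0380630493164, 9.120925903320312), 83.38744354248047) [501.7 173.2  70.2]
scene tab 71 ((617.3944091796875, 75.58245849609375), (15.36163330078125, 28.603160858154297), 89.02220916748047) [622.5  75.1  73.8]
scene roof 3023 ((629.0405883789062, 175.2625732421875), (191.6468505859375, 186.31185913085938), 82.5842056274414) [630.2 156.5 110.2]
scene grip 155 ((569.224609375, -150.05450439453125), (39.311668395996094, 20.475460052490234), 87.65005493164062) [ 572.8 -149.6  139.5]
side handle 148 ((506.9679260253906, 191.57778930664062), (125.26974487304688, 24.4341983795166), 84.19345092773438) [501.8 181.3  69.3]
side tab 74 ((612.9055786132812, 73.657470703125), (22.055065155029297, 20.63799285888672), 3.2029991149902344) [613.   74.3  72.7]
side roof 2493 ((626.254638671875, 175.43661499023438), (197.18214416503906, 181.9516143798828), 82.85633850097656) [610.5 153.  110. ]
side grip 123 ((563.9423828125, -149.54934692382812), (44.69710922241211, 14.676800727844238), 84.21755981445312) [ 563.3 -154.6  142.8]
(array([ 0.0162, -1.3216,  0.6378]), array([-0.0905, -0.0443,  0.0047]))
```

View pics/home.png

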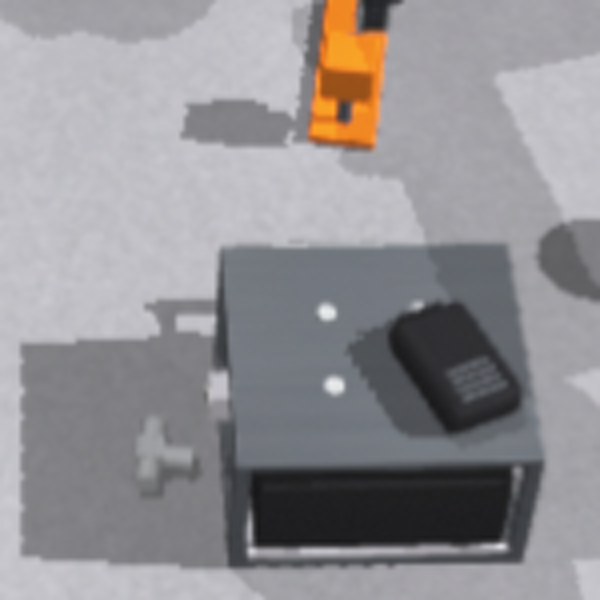

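The radio is now flush in the mount (front face (365,245), tab with mark (217,387) in the crop), and the tab measures near (615,72), as predicted. On to the mirror.

Request:
apply_moves([
  {"rx": -0.09, "ry": -0.044, "rz": 0.005, "x": 0, "y": -0.7, "z": 0.3, "fingers": 1},
  {"rx": -0.09, "ry": -0.044, "rz": 0.005, "x": 0, "y": -0.7, "z": 0.3, "fingers": 1},
  {"rx": -0.09, "ry": -0.044, "rz": 0.005, "x": 0, "y": -0.7, "z": 0.3, "fingers": 1},
  {"rx": -0.09, "ry": -0.044, "rz": 0.005, "x": 0, "y": -0.7, "z": 0.3, "fingers": 1},
  {"rx": -0.09, "ry": -0.044, "rz": 0.005, "x": 0, "y": -0.7, "z": 0.3, "fingers": 1},
])

```text
time: 6.85
tool_pos: [502.0, 11.0, 233.2]
eef_rot: [-161.3, 89.8, -166.1]
ft_force: [-0.1, 1.4, 0.1]
opening: 1.004
```

```bash
python3 - <<'E'
from h import *
s=ctrl.state();print(s['tool_pos'],jaw(),s['opening'])
print(togo([566.5,-149.5,230],down(-4.5)))
E
```

```text
[501.96740934  11.00743769 233.1509496 ] -4.846934420151374 1.0038833088954051
(array([ 0.0123, -0.6179,  0.3115]), array([-0.0121, -0.0063,  0.0021]))
```

Request:
apply_moves([
  {"rx": -0.012, "ry": -0.006, "rz": 0, "x": 0, "y": -0.618, "z": 0.3115, "fingers": 1},
  {"rx": -0.012, "ry": -0.006, "rz": 0, "x": 0, "y": -0.618, "z": 0.3115, "fingers": 1},
  {"rx": -0.012, "ry": -0.006, "rz": 0, "x": 0, "y": -0.618, "z": 0.3115, "fingers": 1},
  {"rx": -0.012, "ry": -0.006, "rz": 0, "x": 0, "y": -0.618, "z": 0.3115, "fingers": 1},
  {"rx": -0.012, "ry": -0.006, "rz": 0, "x": 0, "y": -0.618, "z": 0.3115, "fingers": 1},
])

```text
time: 7.35
tool_pos: [566.3, -151.7, 230.5]
eef_rot: [-173.5, 89.8, -178.2]
ft_force: [-1.2, 0.3, -0.8]
opening: 1.001
```

```bash
python3 - <<'E'
from h import *
s=ctrl.state();print(s['tool_pos'],jaw(),s['opening'])
c=grab('wrist'); save(c['image'],'wrist.png')
P=cloud(c).reshape(-1,3);P=P[~np.isnan(P[:,0])]
for nm,(x0,x1,y0,y1,z0,z1) in dict(grip=(530,600,-200,-110,138,152),lid=(530,600,-200,-110,92,106),stand=(470,780,-210,-110,7,14),cube=(690,770,-210,-120,78,92)).items():
    q=P[(P[:,0]>x0)&(P[:,0]<x1)&(P[:,1]>y0)&(P[:,1]<y1)&(P[:,2]>z0)&(P[:,2]<z1)]
    if len(q)>8: print(nm,len(q),cv2.minAreaRect(q[:,:2].astype(np.float32)),np.median(q,0).round(1))
E
```

```text
[ 566.32553171 -151.66878653  230.49343611] -4.692805445519465 1.0011776348185388
grip 1005 ((565.1329956054688, -146.63772583007812), (39.35829162597656, 13.373632431030273), 85.34451293945312) [ 565.3 -145.5  145.9]
lid 245 ((564.7589721679688, -131.9682159423828), (35.774986267089844, 14.187216758728027), 84.68316650390625) [ 562.4 -122.3  100.5]
stand 7794 ((629.94189453125, -152.38441467285156), (49.79431915283203, 229.75552368164062), 85.31643676757812) [ 630.8 -149.7   11.3]
cube 2008 ((723.1884765625, -159.9248504638672), (40.09174346923828, 45.83001708984375), 85.16394805908203) [ 724.3 -158.9   84.1]
```

View pics/wrist.png

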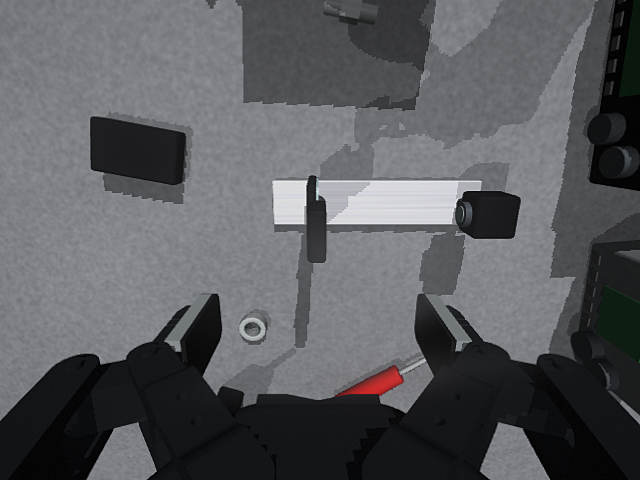

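Wrist view: grip bar at (316,228), camera cube (495,214), fingers straddling it. Measured grip is (565.1,-146.6), yaw -4.7°.

```bash
python3 - <<'E'
from h import *
print(togo([565.2,-146.8,108],down(-4.7)))
E
```

```text
(array([ 0.4907,  0.011 , -0.002 ]), array([ 0.0032, -0.0072, -0.0014]))
```

Request:
apply_moves([
  {"rx": 0.003, "ry": -0.007, "rz": 0, "x": 0.16, "y": 0.011, "z": -0.002, "fingers": 1},
  {"rx": 0.003, "ry": -0.007, "rz": 0, "x": 0.32, "y": 0.011, "z": -0.002, "fingers": 1},
  {"rx": 0.003, "ry": -0.007, "rz": 0, "x": 0.44, "y": 0.011, "z": -0.002, "fingers": 1},
  {"rx": 0.003, "ry": -0.007, "rz": 0, "x": 0.49, "y": 0.011, "z": -0.002, "fingers": 1},
  {"rx": 0.003, "ry": -0.007, "rz": 0, "x": 0.49, "y": 0.011, "z": -0.002, "fingers": 1},
])

```text
time: 7.9
tool_pos: [563.4, -144.6, 105.8]
eef_rot: [149.6, 89.7, 144.9]
ft_force: [-0.1, 0.1, -0.9]
opening: 1.002
```

```bash
python3 - <<'E'
from h import *
s=ctrl.state();print(s['tool_pos'],jaw(),s['ft_force'])
print(togo([565.2,-146.8,108],down(-4.7)))
E
```

```text
[ 563.41596705 -144.59883765  105.82129968] -4.608738810021714 [-0.1275105   0.08188738 -0.86998533]
(array([-0.0088, -0.0082,  0.0078]), array([ 0.0032, -0.0098, -0.0057]))
```

Correct the 2 mm, then close.

Request:
apply_moves([
  {"rx": 0, "ry": -0.01, "rz": -0.005, "x": -0.008, "y": -0.008, "z": 0.008, "fingers": 1},
  {"rx": 0, "ry": -0.01, "rz": -0.005, "x": -0.008, "y": -0.008, "z": 0.008, "fingers": 0},
  {"rx": 0, "ry": -0.01, "rz": -0.005, "x": -0.008, "y": -0.008, "z": 0.008, "fingers": 0},
  {"rx": 0, "ry": -0.01, "rz": -0.005, "x": -0.008, "y": -0.008, "z": 0.008, "fingers": 0},
  {"rx": 0, "ry": -0.01, "rz": -0.005, "x": -0.008, "y": -0.008, "z": 0.008, "fingers": 0},
  {"rx": 0, "ry": -0.01, "rz": -0.005, "x": -0.008, "y": -0.008, "z": 0.008, "fingers": 0},
  {"rx": 0, "ry": -0.01, "rz": -0.005, "x": -0.008, "y": -0.008, "z": 0.008, "fingers": 0},
], grip_force=30)

```text
time: 8.6
tool_pos: [565.5, -146.9, 108.2]
eef_rot: [17.0, 90.0, 12.4]
ft_force: [-0.6, -0.7, 2.2]
opening: 0.156
```

```bash
python3 - <<'E'
from h import *
s=ctrl.state();print(s['tool_pos'],jaw(),s['ft_force'],s['torque'],s['opening'])
p=s['tool_pos'];print(togo(p,down(36.3)))
E
```

```text
[ 565.50080937 -146.87565515  108.17496649] -4.614164950149028 [-0.63334149 -0.7101599   2.16567894] [-0.01055202  0.00597428  0.00829297] 0.15551518390130317
(array([0., 0., 0.]), array([-1.4282e+00,  1.5000e-03,  1.0000e-04]))
```

Bar gripped (opening ≈13 mm). Turning about the axis.

Request:
apply_moves([
  {"rx": -0.1, "ry": 0, "rz": 0, "x": 0, "y": 0, "z": 0, "fingers": 0},
  {"rx": -0.2, "ry": 0, "rz": 0, "x": 0, "y": 0, "z": 0, "fingers": 0},
  {"rx": -0.3, "ry": 0, "rz": 0, "x": 0, "y": 0, "z": 0, "fingers": 0},
  {"rx": -0.4, "ry": 0, "rz": 0, "x": 0, "y": 0, "z": 0, "fingers": 0},
  {"rx": -0.5, "ry": 0, "rz": 0, "x": 0, "y": 0, "z": 0, "fingers": 0},
  {"rx": -0.6, "ry": 0, "rz": 0, "x": 0, "y": 0, "z": 0, "fingers": 0},
  {"rx": -0.7, "ry": 0, "rz": 0, "x": 0, "y": 0, "z": 0, "fingers": 0},
])

```text
time: 9.3
tool_pos: [565.3, -146.9, 108.1]
eef_rot: [31.4, 90.0, 47.0]
ft_force: [-0.6, 0.6, 1.8]
opening: 0.161
```

```bash
python3 - <<'E'
from h import *
s=ctrl.state();print(s['tool_pos'],jaw(),s['ft_force'],s['torque'],s['opening'])
print(togo([565.5,-146.9,108.2],down(36.3)))
E
```

```text
[ 565.33084481 -146.88266994  108.12416587] 15.55048587242773 [-0.59957095  0.57320167  1.78393149] [ 0.01266834  0.10175743 -0.02006544] 0.1614679408726779
(array([-0.0003, -0.0002,  0.0006]), array([-7.243e-01,  7.000e-04, -3.000e-04]))
```

Request:
apply_moves([
  {"rx": -0.1, "ry": 0, "rz": 0, "x": 0, "y": 0, "z": 0, "fingers": 0},
  {"rx": -0.2, "ry": 0, "rz": 0, "x": 0, "y": 0, "z": 0, "fingers": 0},
  {"rx": -0.3, "ry": 0, "rz": 0, "x": 0, "y": 0, "z": 0, "fingers": 0},
  {"rx": -0.4, "ry": 0, "rz": 0, "x": 0, "y": 0, "z": 0, "fingers": 0},
  {"rx": -0.5, "ry": 0, "rz": 0, "x": 0, "y": 0, "z": 0, "fingers": 0},
  {"rx": -0.6, "ry": 0, "rz": 0, "x": 0, "y": 0, "z": 0, "fingers": 0},
  {"rx": -0.7, "ry": 0, "rz": 0, "x": 0, "y": 0, "z": 0, "fingers": 0},
  {"rx": -0.724, "ry": 0, "rz": 0, "x": 0, "y": 0, "z": 0, "fingers": 0},
])

```text
time: 10.1
tool_pos: [565.2, -147.0, 108.1]
eef_rot: [71.5, 90.0, 107.8]
ft_force: [-0.9, 0.4, 0.8]
opening: 0.158
```

Request:
apply_moves([
  {"rx": 0, "ry": 0, "rz": 0, "x": 0, "y": 0, "z": 0, "fingers": 0},
  {"rx": 0, "ry": 0, "rz": 0, "x": 0, "y": 0, "z": 0, "fingers": 0},
  {"rx": 0, "ry": 0, "rz": 0, "x": 0, "y": 0, "z": 0, "fingers": 0},
  {"rx": 0, "ry": 0, "rz": 0, "x": 0, "y": 0, "z": 0, "fingers": 0},
  {"rx": 0, "ry": 0, "rz": 0, "x": 0, "y": 0, "z": 0, "fingers": 0},
  {"rx": 0, "ry": 0, "rz": 0, "x": 0, "y": 0, "z": 0, "fingers": 0},
])

```text
time: 10.7
tool_pos: [565.2, -146.9, 108.1]
eef_rot: [71.9, 90.0, 108.2]
ft_force: [-1.5, 0.3, 0.8]
opening: 0.16
```

```bash
python3 - <<'E'
from h import *
s=ctrl.state();print(s['tool_pos'],jaw(),s['ft_force'],s['torque'],s['opening'],s['time'])
for n in('scene','side','wrist'):
    c=grab(n);P=cloud(c).reshape(-1,3);P=P[~np.isnan(P[:,0])]
    for nm,b in dict(mirror=(520,610,-200,-100,50,98),tab=(590,645,58,84,45,90),stand=(470,780,-210,-110,7,14),cube=(690,770,-210,-120,78,92)).items():
        x0,x1,y0,y1,z0,z1=b
        q=P[(P[:,0]>x0)&(P[:,0]<x1)&(P[:,1]>y0)&(P[:,1]<y1)&(P[:,2]>z0)&(P[:,2]<z1)]
        if len(q)>20:
            l=cv2.fitLine(q[:,:2].astype(np.float32),cv2.DIST_HUBER,0,.01,.01).ravel()
            print(n,nm,len(q),'line ang',np.degrees(np.arctan2(l[1],l[0])).round(1),'rect',[np.round(v,1) for v in cv2.minAreaRect(q[:,:2].astype(np.float32))],np.median(q,0).round(1))
    if n=='side': save(cv2.resize(c['image'][150:350,290:470],None,fx=3,fy=3,interpolation=2),'end.png')
E
```

```text
[ 565.21078616 -146.93850813  108.13135141] 36.31774598418765 [-1.4962029   0.29115256  0.83359457] [ 0.03110811  0.08988626 -0.07111537] 0.15954933352939088 10.7
scene mirror 249 line ang -54.9 rect [array([ 566.8, -152. ]), array([13.5, 68.3]), np.float64(35.9)] [ 572.2 -155.    72.5]
scene tab 72 line ang 7.0 rect [array([617.9,  75.6]), array([14.3, 29. ]), np.float64(89.6)] [621.5  75.5  72.5]
scene stand 667 line ang -6.2 rect [array([ 626.1, -162.1]), array([ 95.2, 302.6]), np.float64(89.5)] [ 630.3 -152.8   10.8]
scene cube 228 line ang -30.7 rect [array([ 727.8, -161.4]), array([36.2, 49.8]), np.float64(85.2)] [ 730.5 -161.5   83.9]
side mirror 252 line ang -52.2 rect [array([ 557.7, -153.3]), array([12. , 65.2]), np.float64(43.4)] [ 560.5 -156.5   74.9]
side stand 1059 line ang -4.6 rect [array([ 626.8, -159.6]), array([ 97.9, 301.9]), np.float64(90.0)] [ 633.4 -158.    10.5]
side cube 232 line ang 38.5 rect [array([ 723. , -160.4]), array([43.9, 45.2]), np.float64(85.2)] [ 724.6 -161.2   83.4]
wrist mirror 388 line ang 9.7 rect [array([ 548. , -126.5]), array([ 7.7, 16.8]), np.float64(69.9)] [ 543.2 -123.5   80.2]
wrist stand 11574 line ang -1.0 rect [array([ 630.1, -152.5]), array([ 50.1, 230. ]), np.float64(85.4)] [ 611.2 -144.8   11.3]
```

View pics/end.png

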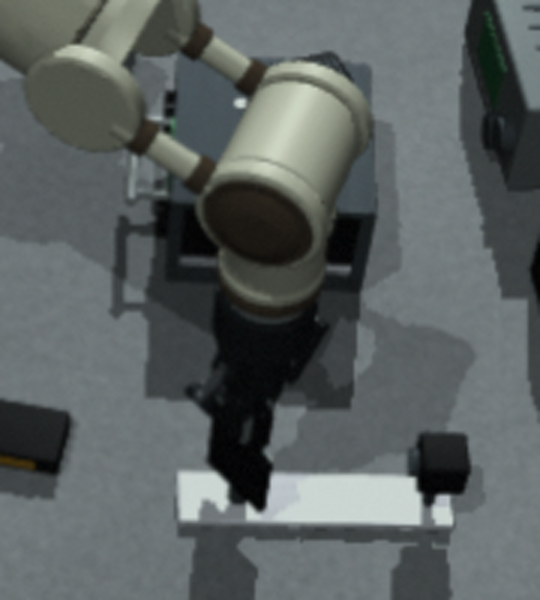

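The picture shows the mirror at (240,480) turned towards the radio and the gripper holding it. The mirror-plane fits give a normal of 35–38°, against a jaw angle of 36.3° and a target of 36.3°. Handing in.

```bash
python3 -c "
from h import *
print(ctrl.sign_off()); s=ctrl.state(); print(s['time'],s['tool_pos'],s['opening'])"
```

```text
the job is handed in; nothing more can be done
None
the job is handed in; nothing more can be done
```

I pushed the tray fully home and handed the job in with the gripper holding the mirror at the angle that shows the mark. The hand-in gives no verdict.

- **Tray:** With the fingers shut, I pushed the handle until it hit the end stop at the predicted position, with 13–16 N of resistance. A picture afterwards showed the radio flush in its mount. The mark's tab measured about (615, 72) mm, against a predicted (615, 69) mm.
- **Mirror:** I gripped the bar at (565, -147) mm; the opening of about 13 mm fits the 14 mm bar. I then turned it by 41°, to a world angle of 36.3°, and held still for 0.6 s. Depth fits of the mirror's plane gave 35° and 38° from two cameras, either side of the target. The tolerance is about ±3°. A third fit, from the wrist camera, saw only a small corner and was unusable.
- **Not checked:** I didn't measure the bystanders again at the end. The arm felt no unexpected contact, and the tee and microphone had not moved in the picture taken after the push. The last state reading, after the hand-in, was refused.

The run used about 11 s of the 42 s allowed.

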